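# Unclamp the top-heavy target post and stand it on the height stage

## Task

Flip the toggle clamp over centre so that it stays open and frees the target post, then lift the post out of its nest and stand it gently, without dropping it or pressing it down hard, on the top plate of the height stage, upright and with its round foot right up against the plate's stop bar, near the middle of the bar. The post is top-heavy: never let it tip over; leave the clamp open and the other things on the table where they are.

Things in the scene. Friction and masses are not known exactly. Their poses are not given: they have to be found in the camera images.
- fixture: Fixture, fixed: aluminium plate 84 mm wide, 12 mm thick, with a nest for the post and a toggle clamp. Origin on the table under the nest centre; z up, x from nest to clamp; plate from x = -46 to 154 mm. Nest open at the top, 5 mm high rails at y = +-28 and x = -28 mm. Clamp pivot along y at x = 100, z = 45 mm, between cheeks 58 mm high
- clamp (a joint): Toggle clamp hinge, rad. 0 = shut: arm level, its rubber tip on the +x rim of the post's foot, black handle upright. Opens as the handle swings away from the post (fixture +x); at the open stop, 1.5, the handle lies level towards +x and the arm stands up. Over-centre spring: under 0.75 it springs shut, over 0.75 it snaps open and stays. 5 to 7 N at the handle start it, less further on
- clamp_tip (a point): Top end of the clamp handle, on its axis, 110 mm from the pivot; the grip is a round black bar of 16 mm diameter over the last 72 mm. Its own z axis points along the handle from pivot to tip
- post_center (a point): Centre (83 mm over the underside) of the loose target post, 166 mm tall, 0.3 to 0.5 kg: round foot, thin stem of 12 mm diameter, heavy square dark steel head 38 x 38 mm from 122 to 166 mm over the underside, a round window in its x faces. z runs up the stem, x and y square to the head's faces. Mass centre about 128 mm up: it falls if it leans over about 11 degrees; grip it by the head
- post_foot (a point): Centre of the underside of the post's round foot (52 mm diameter, 8 mm thick), same axes as the post; it starts 12 mm over the table, standing in the nest
- stage: Height stage, fixed: grey base and, centred over it on a ram, a flat aluminium top plate 104 x 104 mm. Origin on the table under its centre, z up. The plate's upper face is set anywhere from 42 to 72 mm over the table (not reported) and stays there. Stop bar along its +x edge, 96 mm long, 12 mm high, inner face at x = 38 mm: the foot touches it with the post's axis at x = 12 mm
- lens_spray: bystander: grey pump spray bottle, 37 mm diameter, 130 mm tall, origin under its centre
- brush_cup: bystander: grey cup with brushes, 42 mm diameter, 102 mm tall, origin under its centre
- frame_stand: bystander: small black stand 75 x 62 x 114 mm, origin under its centre
- lens_block_0: bystander: small dark red spool-shaped lens block, 24 mm diameter, 18 mm tall, origin under its centre
- pad_roll: bystander: beige roll of blocking pads lying flat, 64 mm diameter, 22 mm tall, origin under its centre
Not all that is in view belongs to the job. Leave any yellow look-alike of the part that bears post_center alone.

How it is judged:
By the outcome, as a careful person would: the job done as asked, in the order asked, and still so for the second after the job is handed in, with the robot touching nothing.
It also fails if it takes over 61 s, if anything falls off the work surface, if the arm or the gripper's body presses on something with over 40 N, if the wrist force passes 120 N, or if a joint passes its speed limit or range.

## Robot

A 6-joint arm with a two-finger parallel gripper is mounted at the origin on a cart in front of the work surface, level with it; the furniture and walls round the work are solid. World frame = base frame: x ahead of the robot, y to its left, z up, the work surface at z = 0. Lengths are in mm, angles in rad, forces in N, time in s.
With the tool pointing down it reaches from about 350 to 1000 mm from the base axis. Payload 7.1 kg.
Tool frame: the origin (TCP) lies at the centre of the arm's flange, where the gripper is bolted on; the fingertips stand 173 mm ahead of it and the grasp point (between the pads) lies 155 mm ahead of it; z points along the fingers, y is the direction in which the jaws open and shut (so a half turn about z gives the same grasp; the last joint's range is limited). The gripper opens to 85 mm and grips with 20 to 120 N. Pads are 22 mm wide; open, the fingers measure 114 mm over their backs; the gripper's body (76 mm by 85 mm) begins 54 mm behind the grasp point. The pads swing forward as they close: fully open they stand 13 mm farther back than shut.
Start: joints at [-1.126, 0.423, 1.63, -0, 1.089, -0.019], TCP at [279.608, -558.95, 404.719] pointing down, gripper open.
Joint ranges: [-3, 3], [-0.9, 2.11], [0.09, 2.58], [-1.31, 4.45], [0.11, 2.69], [-2.54, 2.54]. Speed limits (rad/s): [2.39, 2.39, 3.01, 3.14, 3.14, 3.14].

## Interface

Orientations are given as [roll, pitch, yaw] about the fixed x, y, z axes, in that order (R = Rz(yaw) Ry(pitch) Rx(roll)).
In Python, from cell import env, imaging gives the robot as it stands.
- The arm moves only by the shell command python3 -m inch 'ROWS' [FORCE]. ROWS is JSON, a list of rows, each an object with "slide": the shift along the tool's x, y, z in cm, a list of three; "angular": the turn, a rotation vector about the tool's x, y, z in degrees, a list of three; "grip": the gripper's target within -1 to 1 (shut at 1, half-way at 0, fully open at -1). A call has 1 to 12 rows; each row shifts and turns the commanded pose from where the row before left it, along the tool's axes as they then stand; what a row does not reach is not made up. A row lasts 1/10 s, in which the tool goes at most 50 mm and 8.59 degrees, less where a joint would pass 70% of its speed; a pose out of reach is approached as far as the arm can. A call is refused whole if a number of a shift passes 5 or a number of a turn 8.59, either way. A call with a gripper value outside its range is refused whole. The fingers move at their own pace and stop on an object; FORCE is the grip in N (left out, the last holds). Time passes only in rows, so rows that do not move let the fingers close. It gives the time, the measured TCP pose, the force and the opening at its end, in the units of the state.
- env.read_state(): the state, without advancing time (a new reading comes with each control period).
- imaging.read_camera(name): name is "scene" or "top" or "wrist"; returns the picture (480x640x3 uint8, red, green, blue); there is no depth.
- imaging.camera_model(name): a dict with "fx", "fy", "cx", "cy" (pixels), "R" (3x3) and "t" (3): a world point X has camera coordinates R X + t. Camera axes: x right, y down, z forward; pixel columns grow to the right and rows downward; lengths in mm; the calibration is good to about 2 mm. The wrist camera is an equidistant fisheye: a pixel r from the principal point sees the ray r / f radians off the axis. A picture is of the moment at which its call begins: read the wrist's pose just before it. camera_model takes no time and is no camera call; for the wrist camera it gives the pose at the moment of the call.
- env.finish_job(): hands the job in, once; it reports no verdict.
The state is a dict: "clock": time; "joints": joint angles; "joint_velocities": joint speeds; "joint_efforts": joint torques, N m; "eef_pos": TCP position; "tcp_rot": TCP orientation; "force": force on the tool from outside, world axes, zero at the start; "ft_torque": the same for the moment, N m; "gripper_width": finger opening in mm.
Only numpy, scipy, OpenCV 4.12 (cv2) and the standard library are available. Lean on these libraries where they do the work, as an engineer would, in place of code of your own. Each camera call takes 0.05 s, during which the arm holds its last target.

## Working session

There is one attempt and no reset: what is moved stays moved. The work goes in short steps, Python scripts to look and compute and a shell command to move; the robot and the scene stay as the last step left them, time stands still between calls to the robot, and variables do not carry over. Pictures are saved under pics/ and viewed, and the job is handed in when it is done.

```bash
ls; mkdir -p pics; python3 - <<'E'
from cell import env, imaging
import cv2
print(env.read_state())
for n in ("scene","top","wrist"):
    m=imaging.camera_model(n); print(n,m)
    cv2.imwrite(f"pics/{n}0.png",imaging.read_camera(n)[:,:,::-1])
E
```

```text
pics
{'clock': 0.0, 'joints': array([-1.12603708e+00,  4.23855453e-01,  1.63072580e+00,  8.25775150e-06,
        1.08863453e+00, -1.89937875e-02]), 'joint_velocities': array([ 2.38882162e-03, -8.06243825e-05, -6.66106322e-04,  5.10712105e-04,
        8.10366424e-05,  6.73240713e-04]), 'joint_efforts': array([ 2.72470897e-04, -5.57384992e+01, -2.81740218e+01,  1.69224131e-04,
        7.28332205e-03, -8.30712054e-06]), 'eef_pos': array([ 279.46660214, -558.70500303,  403.92229548]), 'tcp_rot': array([-3.13996996e+00, -3.81362032e-05,  4.63749173e-01]), 'force': array([ 0.45497396,  0.16772205, -0.95157025]), 'ft_torque': array([-0.01315064, -0.03738042, -0.01585988]), 'gripper_width': 85.41267557687429}
scene {'fx': 546.927011288728, 'fy': 546.927011288728, 'cx': 321.57587073407836, 'cy': 235.70819650213727, 'R': array([[ 0.47003053, -0.88243366,  0.01954832],
       [-0.50660851, -0.28784996, -0.81270549],
       [ 0.72278566,  0.37209305, -0.58234667]]), 't': array([-404.11145679,  364.46027823,  551.10961143])}
top {'fx': 478.6225145203729, 'fy': 478.6225145203729, 'cx': 318.0937253339203, 'cy': 243.50531731362057, 'R': array([[ 0.00887752, -0.99991466,  0.00958439],
       [-0.99396638, -0.0098718 , -0.10924   ],
       [ 0.10932529, -0.00855678, -0.9939692 ]]), 't': array([-186.58975095,  627.62073115,  902.9527078 ])}
wrist {'fx': 371.64829954431775, 'fy': 371.64829954431775, 'cx': 318.01009212512935, 'cy': 238.22261334838205, 'R': array([[ 0.44771825, -0.89417258, -0.00193918],
       [-0.85763923, -0.43003732,  0.28199796],
       [-0.25298877, -0.12459251, -0.95941304]]), 't': array([-624.10374257,  -37.59105706,  379.88842318])}
```

View pics/scene0.png

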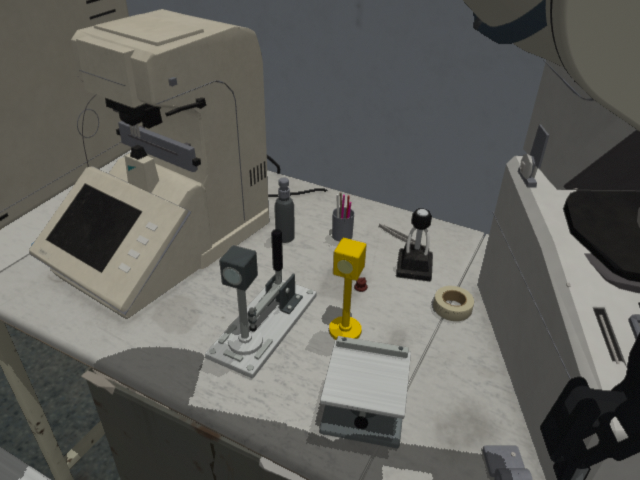

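View pics/top0.png

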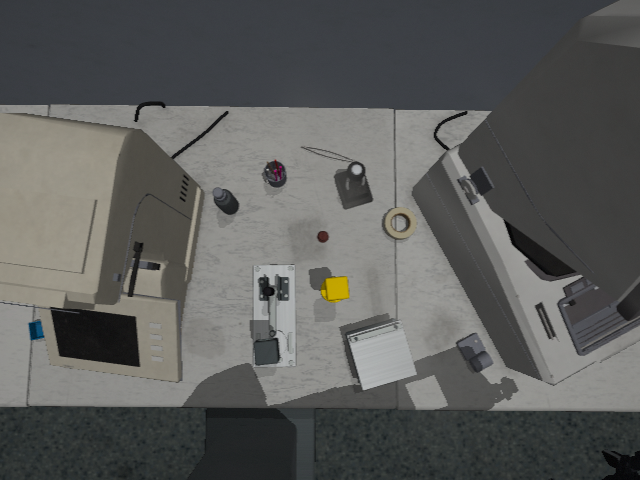

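View pics/wrist0.png

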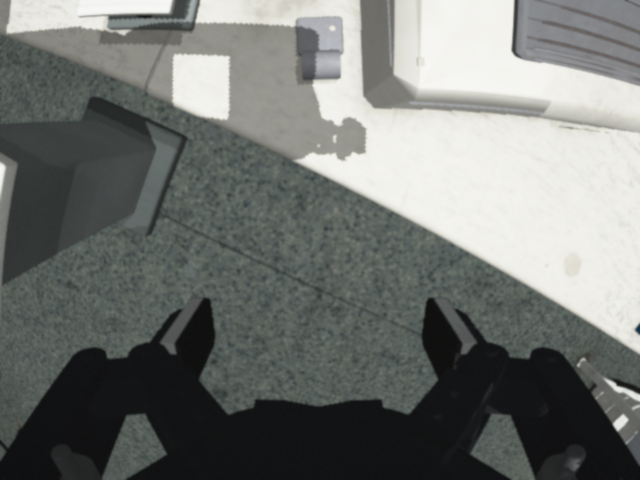

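```bash
cat > h.py <<'E'
import numpy as np, cv2
from cell import env, imaging
def ray(n,uv,m=None):
    m=m or imaging.camera_model(n); R=np.array(m['R']);t=np.array(m['t'])
    x=(uv[0]-m['cx'])/m['fx'];y=(uv[1]-m['cy'])/m['fy']
    if n=='wrist':
        r=np.hypot(x,y); d=np.array([np.sin(r)*x/r,np.sin(r)*y/r,np.cos(r)]) if r>1e-9 else np.array([0,0,1.])
    else: d=np.array([x,y,1.])
    d=R.T@d; return -R.T@t, d/np.linalg.norm(d)
def onz(n,uv,z,m=None):
    o,d=ray(n,uv,m); return o+d*(z-o[2])/d[2]
def tri(rs):
    A=np.zeros((3,3));b=np.zeros(3)
    for o,d in rs:
        P=np.eye(3)-np.outer(d,d);A+=P;b+=P@o
    X=np.linalg.solve(A,b); return X,[np.linalg.norm((np.eye(3)-np.outer(d,d))@(X-o)) for o,d in rs]
def proj(n,X,m=None):
    m=m or imaging.camera_model(n); c=np.array(m['R'])@np.array(X,float)+np.array(m['t'])
    if n=='wrist':
        th=np.arctan2(np.hypot(c[0],c[1]),c[2]);k=th/np.hypot(c[0],c[1])
        return m['cx']+m['fx']*c[0]*k,m['cy']+m['fy']*c[1]*k
    return m['cx']+m['fx']*c[0]/c[2],m['cy']+m['fy']*c[1]/c[2]
def crop(src,dst,x0,y0,x1,y1,k):
    im=cv2.imread(src)[y0:y1,x0:x1]; cv2.imwrite(dst,cv2.resize(im,None,fx=k,fy=k,interpolation=cv2.INTER_CUBIC))
E
python3 - <<'E'
from h import *
crop('pics/top0.png','pics/t1.png',240,255,430,400,4)
crop('pics/scene0.png','pics/s1.png',200,220,420,445,2.6)
E
```

```text
(no output)
```

View pics/t1.png

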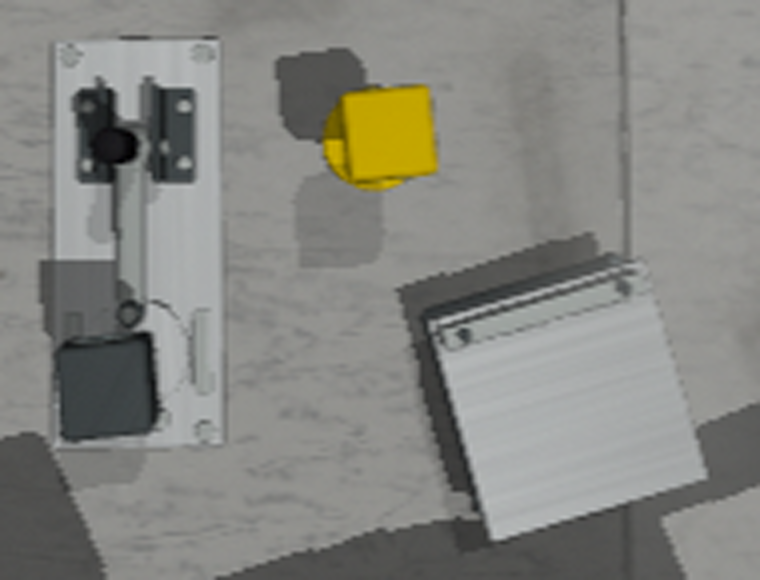

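View pics/s1.png

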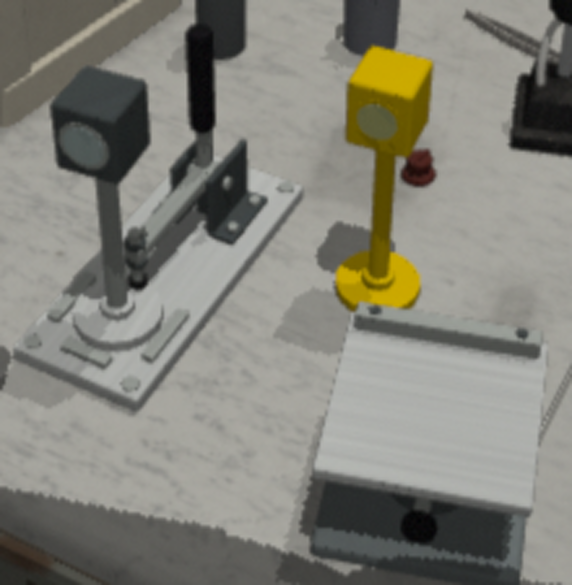

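```bash
python3 - <<'E'
from h import *
np.set_printoptions(precision=1,suppress=True)
T=lambda x,y:(240+(x+.5)/4-.5,255+(y+.5)/4-.5)
S=lambda x,y:(200+(x+.5)/2.6-.5,220+(y+.5)/2.6-.5)
def pr(l,z):
    P=np.array([onz('top',T(*p),z) for p in l]);print(P[:,:2]);
    print('sides',[round(np.linalg.norm(P[i]-P[i-1]),1) for i in range(len(P))],'mean',P.mean(0));
    for i in range(len(P)):
        d=P[i]-P[i-1];print(round(np.degrees(np.arctan2(d[1],d[0])),1),end=' ')
    print()
print('fixture');pr([(54,40),(222,38),(223,445),(55,448)],12)
print('head');pr([(60,347),(152,341),(158,430),(64,440)],178)
P=[('nl',(492,543),(317,473)),('nr',(708,477),(528,510)),]
for n,a,b in P: print(n,tri([ray('top',T(*a)),ray('scene',S(*b))]))
for n,a,b in [('handle tip',(112,146),(200,33)),('barscrewL',(464,334),(375,311)),('barscrewR',(624,286),(522,333)),
  ('bar far L',(424,318),(357,303)),('head TL',(60,347),(94,67)),('headTR',(152,341),(148,86)),('headBR',(158,430),(124,110)),('headBL',(64,440),(55,97)),('tiparm',(130,312),(136,232))]:
    print(n,*tri([ray('top',T(*a)),ray('scene',S(*b))]))
E
```

```text
fixture
[[ 588.2  -51.5]
 [ 590.  -135.3]
 [ 391.  -138.6]
 [ 388.9  -56.7]]
sides [np.float64(199.3), np.float64(83.8), np.float64(199.0), np.float64(81.9)] mean [489.5 -95.6  12. ]
1.5 -88.8 -179.1 91.4 
head
[[ 453.   -77.9]
 [ 455.6 -115.2]
 [ 420.3 -118.2]
 [ 416.1  -80.4]]
sides [np.float64(37.0), np.float64(37.3), np.float64(35.5), np.float64(38.1)] mean [436.2 -97.9 178. ]
3.8 -85.9 -175.1 96.4 
nl (array([ 356.9, -265.1,   70. ]), [np.float64(1.0996027263494408), np.float64(1.0996027263495698)])
nr (array([ 386.2, -362.1,   70.8]), [np.float64(1.2065594611660708), np.float64(1.206559461166115)])
handle tip [534.2 -94.8 155. ] [np.float64(0.41045174722263367), np.float64(0.41045174722269)]
barscrewL [ 451.4 -249.9   84.2] [np.float64(0.1855292133650391), np.float64(0.18552921336504746)]
barscrewR [ 473.5 -322.6   85.1] [np.float64(0.4139746392367972), np.float64(0.4139746392366058)]
bar far L [ 458.6 -234.    75.6] [np.float64(1.7632974017820606), np.float64(1.7632974017819387)]
head TL [453.5 -78.8 177.4] [np.float64(1.031534558342964), np.float64(1.0315345583428719)]
headTR [ 455.  -114.1  177. ] [np.float64(1.1280205887707038), np.float64(1.1280205887707502)]
headBR [ 422.  -119.7  186.3] [np.float64(1.0836939924439173), np.float64(1.083693992443917)]
headBL [417.2 -81.6 183.1] [np.float64(0.6653588720287483), np.float64(0.6653588720288202)]
tiparm [458.3 -96.1  63.4] [np.float64(0.34003925864558493), np.float64(0.3400392586457086)]
```

The target candidates are the dark-headed post at scene (238,268) / top (266,351) and its yellow look-alike at scene (350,258) / top (335,289). The close crops show the dark steel head standing in the nest under the clamp, so I'm taking that one. The measurements agree with the sizes given: plate 199x83 mm, head top at about 178 mm, handle tip at 155 mm, stage plate at about 71 mm.

I'll move above the gap between the post and the handle, high up, with the fingers closing.

```bash
python3 -m inch '[{"slide":[0,0,0],"angular":[0,0,7.4],"grip":1},{"slide":[0,0,0],"angular":[0,0,7.4],"grip":1},{"slide":[0,0,0],"angular":[0,0,7.4],"grip":1},{"slide":[2.2,-4.05,0],"angular":[0,0,0],"grip":1},{"slide":[2.2,-4.05,0],"angular":[0,0,0],"grip":1},{"slide":[2.2,-4.05,0],"angular":[0,0,0],"grip":1},{"slide":[2.2,-4.05,0],"angular":[0,0,0],"grip":1},{"slide":[2.2,-4.05,0],"angular":[0,0,0],"grip":1}]' 30; python3 - <<'E'
from h import *
s=env.read_state();print(s['joints'],s['eef_pos'],s['tcp_rot'])
m=imaging.camera_model('wrist')
print(-np.array(m['R']).T@m['t'])
cv2.imwrite('pics/w1.png',imaging.read_camera('wrist')[:,:,::-1])
E
```

```text
clock: 0.95
eef_pos: [374.1, -346.9, 404.6]
tcp_rot: [-3.141, 0.0, 0.076]
force: [1.4, -0.5, -0.5]
gripper_width: 0.2
[-7.71056562e-01  2.55089431e-01  1.88074735e+00  1.24906225e-04
  1.00599668e+00  7.23831257e-01] [ 374.1264658  -346.93467157  404.58486733] [-3.14134236e+00  8.04342158e-05  7.58416501e-02]
[ 445.29143479 -341.72214022  374.42944389]
```

View pics/w1.png

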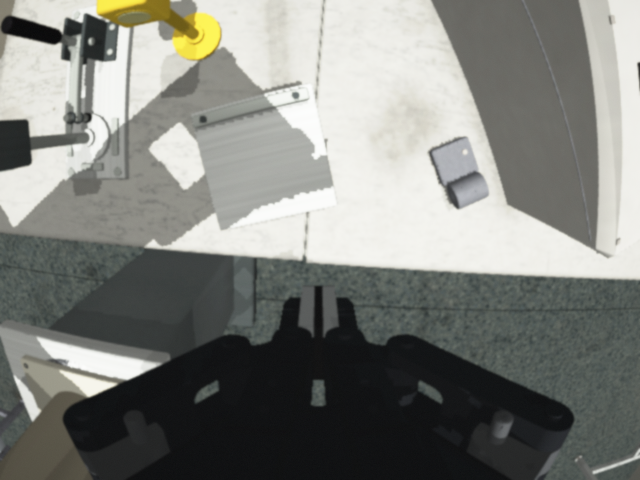

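```bash
python3 - <<'E'
from h import *
crop('pics/w1.png','pics/w1c.png',175,70,355,240,4)
import pickle; m=imaging.camera_model('wrist'); pickle.dump(m,open('m1.pkl','wb'))
E
```

```text
(no output)
```

View pics/w1c.png

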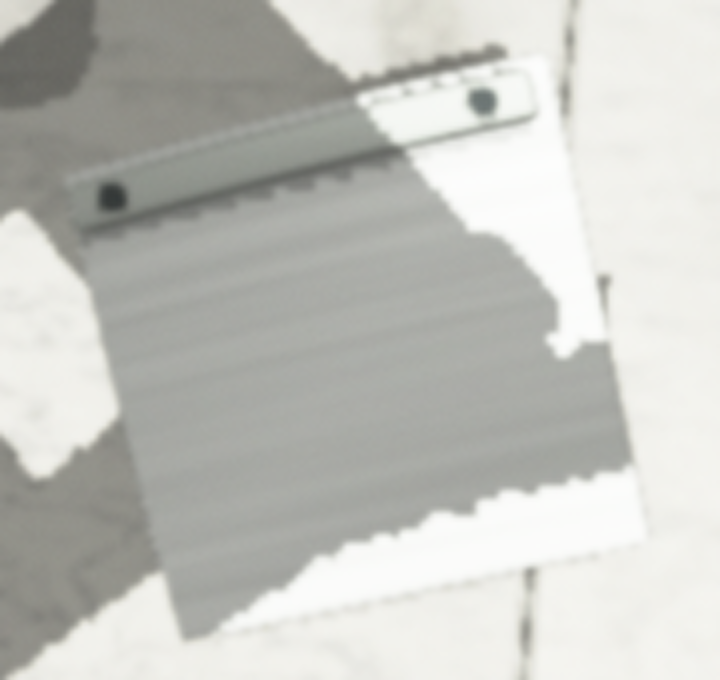

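```bash
python3 - <<'E'
from h import *
import pickle
np.set_printoptions(precision=1,suppress=True)
m=pickle.load(open('m1.pkl','rb'))
W=lambda x,y:(175+(x+.5)/4-.5,70+(y+.5)/4-.5)
T=lambda x,y:(240+(x+.5)/4-.5,255+(y+.5)/4-.5)
S=lambda x,y:(200+(x+.5)/2.6-.5,220+(y+.5)/2.6-.5)
for n,w,t,s in [('nl',(183,640),(492,543),(317,473)),('nr',(647,540),(708,477),(528,510)),('sL',(112,196),(464,334),(375,311)),('sR',(483,101),(624,286),(522,333))]:
    X,r=tri([ray('wrist',W(*w),m),ray('top',T(*t)),ray('scene',S(*s))]); print(n,X,np.array(r))
    for z in (70,72,84): print('  z',z,onz('wrist',W(*w),z,m)[:2],onz('top',T(*t),z)[:2])
z=71
nl,nr,fr=[onz('wrist',W(*w),z,m) for w in [(183,640),(647,540),(547,55)]]
print(nl,nr,fr,np.linalg.norm(nl-nr),np.linalg.norm(nr-fr),'centre',(nl+fr)/2)
a,b=[onz('wrist',W(*w),z+12,m) for w in [(85,228),(535,118)]]
print('bar inner top edge',a,b,(a+b)/2,np.linalg.norm(a-b),np.degrees(np.arctan2(a[0]-b[0],-(a[1]-b[1]))))
E
```

```text
nl [ 357.7 -262.6   71. ] [5.1 1.8 3.7]
  z 70 [ 358.4 -257.2] [ 356.4 -264.2]
  z 72 [ 359.  -257.7] [ 356.7 -263.9]
  z 84 [ 362.4 -260.8] [ 359.  -262.7]
nr [ 386.9 -359.8   69.8] [4.6 3.6 1.1]
  z 70 [ 387.7 -355.3] [ 386.5 -363.4]
  z 72 [ 388.1 -355.1] [ 386.8 -363. ]
  z 84 [ 390.4 -354.4] [ 388.7 -360.4]
sL [ 451.8 -248.    86. ] [4.2 1.9 2.5]
  z 70 [ 453.1 -238.6] [ 450.3 -251.3]
  z 72 [ 453.  -239.2] [ 450.4 -251.1]
  z 84 [ 452.8 -243.1] [ 451.5 -250.1]
sR [ 473.7 -320.3   85.7] [4.4 2.5 2.1]
  z 70 [ 475.5 -314.8] [ 472.8 -325.6]
  z 72 [ 475.4 -314.9] [ 472.9 -325.2]
  z 84 [ 474.2 -315.8] [ 473.6 -323.2]
[ 358.7 -257.4   71. ] [ 387.9 -355.2   71. ] [ 485.8 -326.9   71. ] 102.02746357959907 101.94005530265916 centre [ 422.2 -292.2   71. ]
bar inner top edge [ 446.2 -237.3   83. ] [ 471.6 -326.    83. ] [ 458.9 -281.6   83. ] 92.21401316630623 -164.01535729321682
```

```bash
python3 - <<'E'
from h import *
import pickle
print(env.read_state()['joint_velocities'])
m=imaging.camera_model('wrist'); pickle.dump(m,open('m2.pkl','wb'));print(-np.array(m['R']).T@m['t'])
cv2.imwrite('pics/w2.png',imaging.read_camera('wrist')[:,:,::-1])
crop('pics/w2.png','pics/w2c.png',175,70,355,240,4)
E
```

```text
[-0.0796838   0.03245848 -0.04203368 -0.02904742  0.01193334 -0.1460909 ]
[ 446.65673356 -336.67114179  374.04946414]
```

View pics/w2c.png

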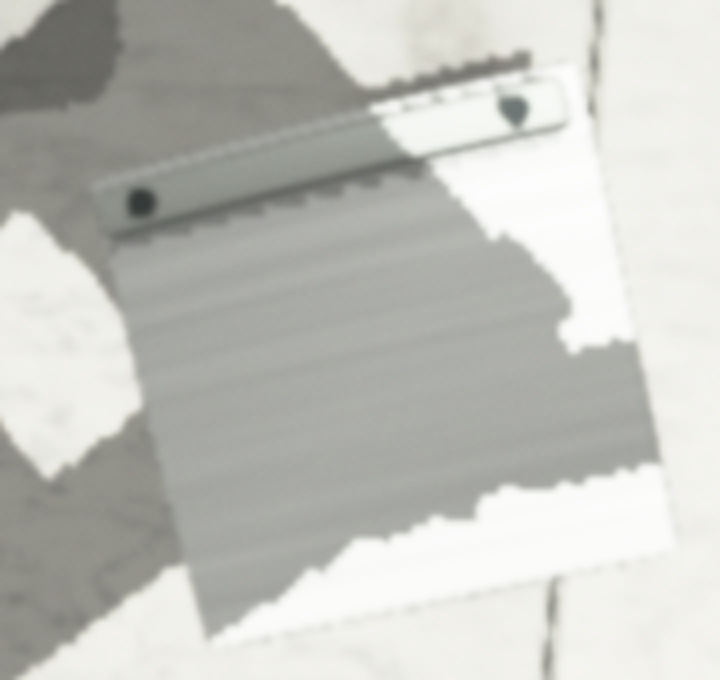

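```bash
python3 - <<'E'
from h import *
import pickle
np.set_printoptions(precision=1,suppress=True)
m=pickle.load(open('m2.pkl','rb'))
W=lambda x,y:(175+(x+.5)/4-.5,70+(y+.5)/4-.5)
T=lambda x,y:(240+(x+.5)/4-.5,255+(y+.5)/4-.5)
S=lambda x,y:(200+(x+.5)/2.6-.5,220+(y+.5)/2.6-.5)
for n,w,t,s in [('nl',(207,642),(492,543),(317,473)),('nr',(676,548),(708,477),(528,510)),('sL',(141,203),(464,334),(375,311)),('sR',(514,110),(624,286),(522,333))]:
    X,r=tri([ray('wrist',W(*w),m),ray('top',T(*t)),ray('scene',S(*s))]); print(n,X,np.array(r))
z=71
nl,nr,fr=[onz('wrist',W(*w),z,m) for w in [(207,642),(676,548),(577,65)]]
print(nl,nr,fr,np.linalg.norm(nl-nr),np.linalg.norm(nr-fr),'centre',(nl+fr)/2, np.degrees(np.arctan2(nl[1]-nr[1],nl[0]-nr[0])))
a,b=[onz('wrist',W(*w),z+12,m) for w in [(113,236),(567,126)]]
print('bar inner top edge',a,b,(a+b)/2,np.linalg.norm(a-b),np.degrees(np.arctan2(a[1]-b[1],a[0]-b[0])))
E
```

```text
nl [ 357.5 -264.2   69.7] [1.8 1.2 1.7]
nr [ 386.4 -361.9   70.5] [0.5 1.4 1. ]
sL [ 451.4 -249.7   84.4] [0.4 0.3 0.2]
sR [ 473.2 -322.4   85.3] [0.7 0.8 0.1]
[ 358.6 -262.9   71. ] [ 386.7 -361.4   71. ] [ 484.2 -333.    71. ] 102.43872220063426 101.54609297446895 centre [ 421.4 -297.9   71. ] 105.88582725832538
bar inner top edge [ 444.7 -243.4   83. ] [ 470.5 -332.2   83. ] [ 457.6 -287.8   83. ] 92.49643815368651 106.19510007358137
```

```bash
python3 -m inch '[{"slide":[2.2,-3.95,0],"angular":[0,0,0],"grip":1},{"slide":[2.2,-3.95,0],"angular":[0,0,0],"grip":1},{"slide":[2.2,-3.95,0],"angular":[0,0,0],"grip":1},{"slide":[2.2,-3.95,0],"angular":[0,0,0],"grip":1},{"slide":[2.2,-3.95,0],"angular":[0,0,0],"grip":1},{"slide":[2.2,-3.95,0],"angular":[0,0,0],"grip":1},{"slide":[0,0,0],"angular":[0,0,0],"grip":1},{"slide":[0,0,0],"angular":[0,0,0],"grip":1}]'; python3 - <<'E'
from h import *
import pickle
print(env.read_state()['joints'])
m=imaging.camera_model('wrist'); pickle.dump(m,open('m3.pkl','wb'));print(-np.array(m['R']).T@m['t'])
cv2.imwrite('pics/w3.png',imaging.read_camera('wrist')[:,:,::-1])
E
```

```text
clock: 1.85
eef_pos: [487.7, -101.7, 404.5]
tcp_rot: [3.141, 0.0, 0.079]
force: [0.7, 0.5, -0.3]
gripper_width: 0.0
[-2.29419569e-01  2.37119875e-01  1.90554174e+00 -4.04175825e-04
  9.99271481e-01  1.26283671e+00]
[558.81697943 -96.27848406 374.35309845]
```

View pics/w3.png

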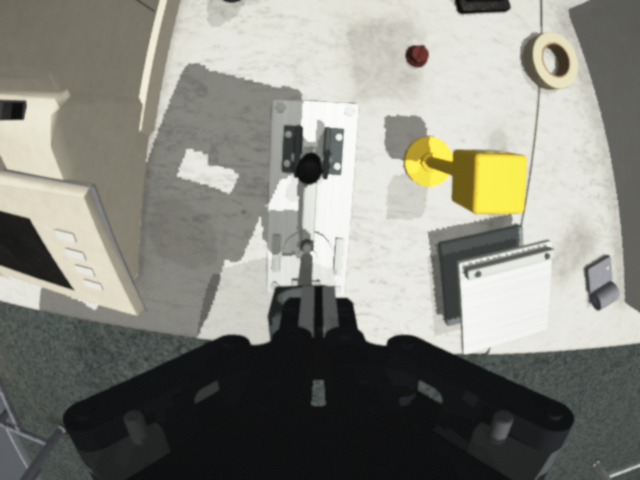

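```bash
python3 - <<'E'
from h import *
import pickle
m=pickle.load(open('m3.pkl','rb'))
print(onz('wrist',(308,165),155,m),env.read_state()['eef_pos'])
print([onz('wrist',p,12,m) for p in [(274,101),(357,103)]])
E
```

```text
[538.74109618 -91.93708012 155.        ] [ 487.31553761 -102.5083812   404.50231892]
[array([586.0339536 , -51.67351508,  12.        ]), array([ 590.24504979, -131.28922455,   12.        ])]
```

```bash
python3 -m inch '[{"slide":[1.2,-0.8,2],"angular":[0,0,0],"grip":1},{"slide":[0,0,3.3],"angular":[0,0,0],"grip":1},{"slide":[0,0,3.3],"angular":[0,0,0],"grip":1},{"slide":[0,0,3.1],"angular":[0,0,0],"grip":1},{"slide":[0,0,0],"angular":[0,0,0],"grip":1},{"slide":[0,0,0],"angular":[0,0,0],"grip":1}]'; python3 - <<'E'
from h import *
cv2.imwrite('pics/s2.png',imaging.read_camera('scene')[:,:,::-1])
crop('pics/s2.png','pics/s2c.png',190,100,410,370,2.2)
E
```

```text
clock: 2.5
eef_pos: [498.6, -94.6, 287.8]
tcp_rot: [-3.141, 0.001, 0.074]
force: [0.8, 0.9, 0.1]
gripper_width: 0.3
```

View pics/s2c.png

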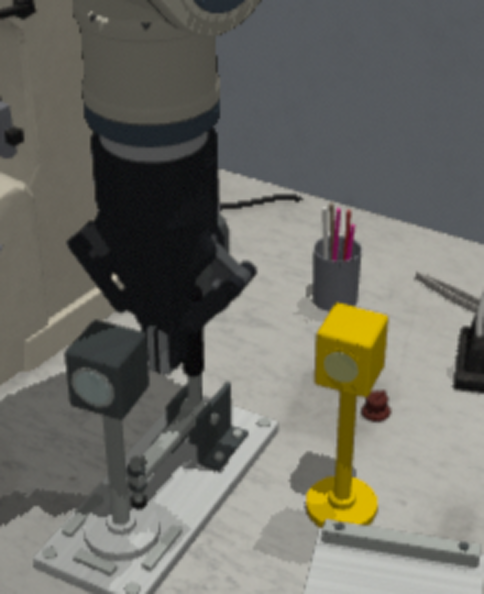

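```bash
python3 -m inch '[{"slide":[1.2,0.09,0],"angular":[0,0,0],"grip":1},{"slide":[1.2,0.09,0],"angular":[0,0,0],"grip":1},{"slide":[1.2,0.09,0],"angular":[0,0,0],"grip":1},{"slide":[1.2,0.09,0],"angular":[0,0,0],"grip":1},{"slide":[1.2,0.09,0],"angular":[0,0,0],"grip":1},{"slide":[1.2,0.09,0],"angular":[0,0,0],"grip":1},{"slide":[1.2,0.09,0],"angular":[0,0,0],"grip":1},{"slide":[1.2,0.09,0],"angular":[0,0,0],"grip":1},{"slide":[0,0,0],"angular":[0,0,0],"grip":1},{"slide":[0,0,0],"angular":[0,0,0],"grip":1}]'; python3 - <<'E'
from h import *
cv2.imwrite('pics/s3.png',imaging.read_camera('scene')[:,:,::-1])
crop('pics/s3.png','pics/s3c.png',190,100,410,370,2.2)
E
```

```text
clock: 3.55
eef_pos: [595.4, -93.2, 287.8]
tcp_rot: [3.142, -0.0, 0.076]
force: [-0.2, 0.2, -0.8]
gripper_width: 0.1
```

View pics/s3c.png

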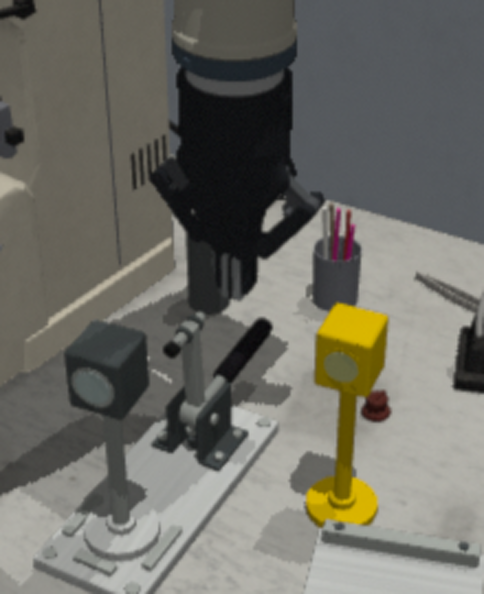

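```bash
python3 -m inch '[{"slide":[0,0,-4],"angular":[0,0,0],"grip":1},{"slide":[0,0,-4],"angular":[0,0,0],"grip":1},{"slide":[0,0,-4],"angular":[0,0,0],"grip":1},{"slide":[-4,-0.3,0],"angular":[0,0,0],"grip":-1},{"slide":[-4,-0.3,0],"angular":[0,0,0],"grip":-1},{"slide":[-4,-0.3,0],"angular":[0,0,0],"grip":-1},{"slide":[-4,-0.3,0],"angular":[0,0,0],"grip":-1},{"slide":[-4,-0.3,0],"angular":[0,0,0],"grip":-1},{"slide":[-1,-0.05,0],"angular":[0,0,0],"grip":-1},{"slide":[0,0,0],"angular":[0,0,0],"grip":-1},{"slide":[0,0,0],"angular":[0,0,0],"grip":-1}]'; python3 - <<'E'
from h import *
import pickle
m=imaging.camera_model('wrist'); pickle.dump(m,open('m4.pkl','wb'));print(-np.array(m['R']).T@m['t'],env.read_state()['eef_pos'])
cv2.imwrite('pics/w4.png',imaging.read_camera('wrist')[:,:,::-1])
cv2.imwrite('pics/top4.png',imaging.read_camera('top')[:,:,::-1])
E
```

```text
clock: 4.7
eef_pos: [385.3, -94.0, 408.3]
tcp_rot: [3.141, -0.002, 0.076]
force: [-0.2, 0.5, -0.7]
gripper_width: 85.1
[456.50113974 -88.79732715 378.26000704] [385.28629061 -94.00539043 408.27704753]
```

View pics/w4.png

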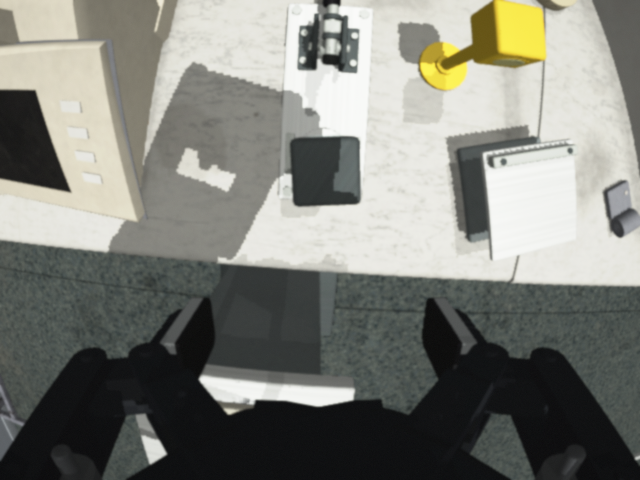

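```bash
python3 - <<'E'
from h import *
crop('pics/w4.png','pics/w4c.png',270,120,380,220,6)
E
```

```text
(no output)
```

View pics/w4c.png

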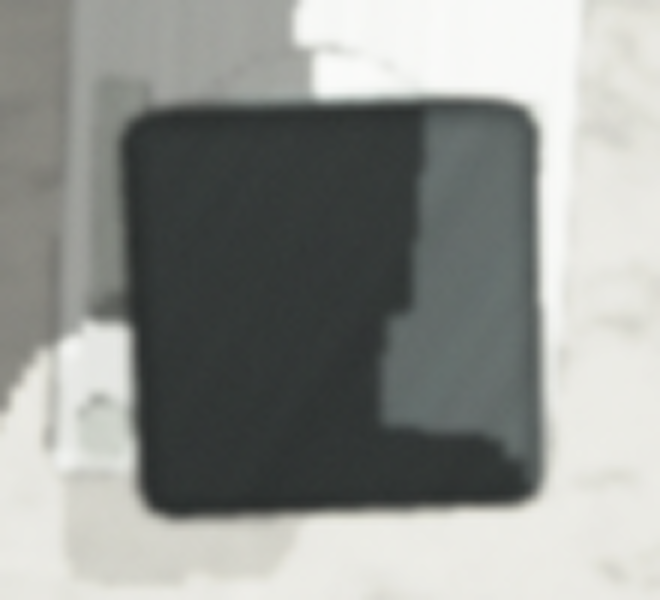

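```bash
python3 - <<'E'
from h import *
import pickle
np.set_printoptions(precision=1,suppress=True)
m=pickle.load(open('m4.pkl','rb'))
C=lambda x,y:(270+(x+.5)/6-.5,120+(y+.5)/6-.5)
P=np.array([onz('wrist',C(*p),178,m)[:2] for p in [(127,109),(538,100),(545,499),(140,516)]])
print(P,P.mean(0))
for i in range(4):
    d=P[i]-P[i-1];print(np.linalg.norm(d),np.degrees(np.arctan2(d[1],d[0])))
s=env.read_state(); print(s['eef_pos'],s['tcp_rot'])
yaw=s['tcp_rot'][2];c=np.append(P.mean(0),0)-np.append(s['eef_pos'][:2],0)
print('tool dx,dy',np.cos(yaw)*c[0]+np.sin(yaw)*c[1],np.sin(yaw)*c[0]-np.cos(yaw)*c[1])
E
```

```text
[[ 452.7  -74.6]
 [ 456.5 -111. ]
 [ 420.3 -115. ]
 [ 415.8  -78.1]] [436.3 -94.7]
37.13883809217558 5.533849355243405
36.58108747919375 -84.15473738465633
36.44879600916581 -173.58388352319804
37.152518679649425 96.91143545859624
[385.7 -94.  408. ] [ 3.1 -0.   0.1]
tool dx,dy 50.402368167191554 4.54512657707584
```

```bash
python3 -m inch '[{"slide":[2.5,0.3,0],"angular":[0,0,-0.95],"grip":-1},{"slide":[2.5,0.3,0],"angular":[0,0,-0.95],"grip":-1},{"slide":[0,0,0],"angular":[0,0,0],"grip":-1},{"slide":[0,0,3],"angular":[0,0,0],"grip":-1},{"slide":[0,0,3],"angular":[0,0,0],"grip":-1},{"slide":[0,0,2.4],"angular":[0,0,0],"grip":-1},{"slide":[0,0,2],"angular":[0,0,0],"grip":-1},{"slide":[0,0,0],"angular":[0,0,0],"grip":-1},{"slide":[0,0,0],"angular":[0,0,0],"grip":-1}]'; python3 - <<'E'
from h import *
cv2.imwrite('pics/s5.png',imaging.read_camera('scene')[:,:,::-1])
crop('pics/s5.png','pics/s5c.png',160,100,380,370,2.2)
print(env.read_state()['eef_pos'])
cv2.imwrite('pics/w5.png',imaging.read_camera('wrist')[:,:,::-1])
E
```

```text
clock: 5.7
eef_pos: [435.0, -95.5, 303.6]
tcp_rot: [-3.141, 0.001, 0.11]
force: [0.1, -0.1, 0.4]
gripper_width: 85.2
[435.27712254 -95.61141288 304.25256509]
```

View pics/s5c.png

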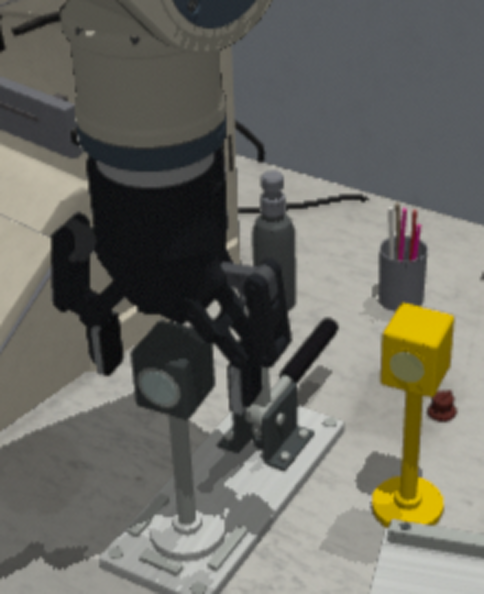

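View pics/w5.png

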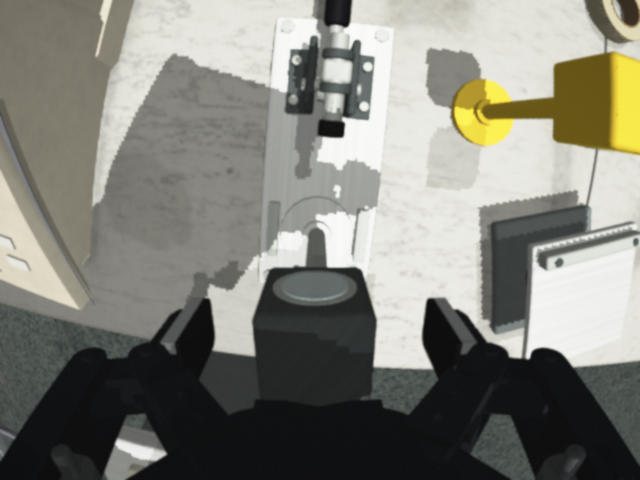

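```bash
python3 -m inch '[{"slide":[0,-0.13,0],"angular":[0,0,0],"grip":-0.02},{"slide":[0,0,0],"angular":[0,0,0],"grip":-0.02},{"slide":[0,0,0],"angular":[0,0,0],"grip":-0.02},{"slide":[0,0,0],"angular":[0,0,0],"grip":0.1},{"slide":[0,0,0],"angular":[0,0,0],"grip":0.3},{"slide":[0,0,0],"angular":[0,0,0],"grip":1},{"slide":[0,0,0],"angular":[0,0,0],"grip":1},{"slide":[0,0,0],"angular":[0,0,0],"grip":1}]' 40; python3 - <<'E'
from h import *
s=env.read_state();print(s['ft_torque'],s['eef_pos'],s['tcp_rot'],s['force'])
cv2.imwrite('pics/w6.png',imaging.read_camera('wrist')[:,:,::-1])
E
```

```text
clock: 6.6
eef_pos: [434.8, -94.3, 304.2]
tcp_rot: [3.141, -0.001, 0.11]
force: [-0.6, -0.9, 6.1]
gripper_width: 37.6
[0.00685792 0.24614346 0.0505996 ] [434.79957073 -94.34602702 304.15511019] [ 3.14131075e+00 -5.75832040e-04  1.09629542e-01] [-0.60945526 -0.87175302  6.12143331]
```

View pics/w6.png

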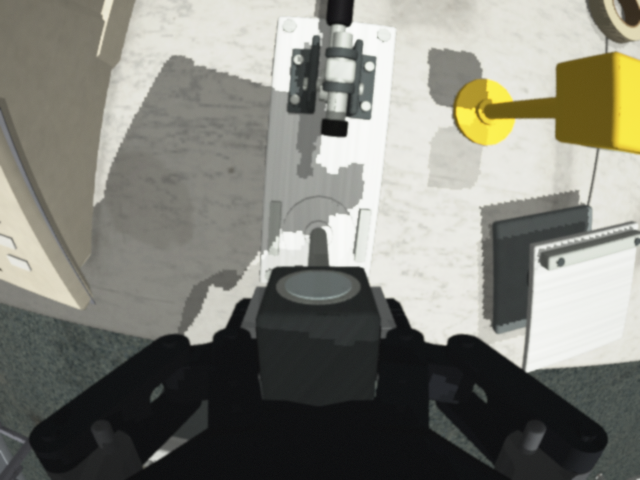

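```bash
python3 -m inch '[{"slide":[0,0,-0.5],"angular":[0,0,0],"grip":1},{"slide":[0,0,-1],"angular":[0,0,0],"grip":1},{"slide":[0,0,-1.5],"angular":[0,0,0],"grip":1},{"slide":[0,0,-2],"angular":[0,0,0],"grip":1},{"slide":[0,0,-2],"angular":[0,0,0],"grip":1},{"slide":[0,0,-2],"angular":[0,0,0],"grip":1},{"slide":[0,0,-1],"angular":[0,0,0],"grip":1},{"slide":[0,0,0],"angular":[0,0,0],"grip":1},{"slide":[0,0,0],"angular":[0,0,0],"grip":1},{"slide":[0,0,0],"angular":[0,0,0],"grip":1}]'; python3 - <<'E'
from h import *
s=env.read_state();print(s['ft_torque'],s['eef_pos'],s['tcp_rot'],s['force'],s['gripper_width'])
cv2.imwrite('pics/s7.png',imaging.read_camera('scene')[:,:,::-1])
E
```

```text
clock: 7.65
eef_pos: [434.2, -94.2, 402.7]
tcp_rot: [-3.141, 0.002, 0.109]
force: [0.4, 0.1, -3.2]
gripper_width: 37.5
[-0.02132797  0.01573846  0.05702033] [434.18543997 -94.1571213  402.73653018] [-3.14088807e+00  1.89924063e-03  1.09441962e-01] [ 0.35270396  0.05724703 -3.22004239] 37.544699636612016
```

View pics/s7.png

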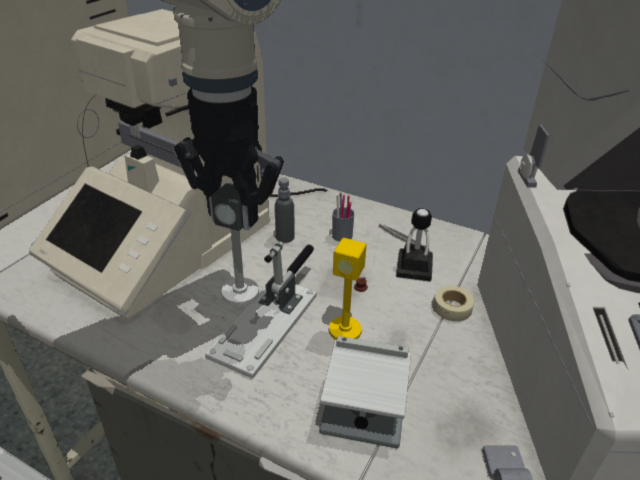

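```bash
python3 -m inch '[{"slide":[-0.15,1,0],"angular":[0,0,0],"grip":1},{"slide":[-0.4,2.5,0],"angular":[0,0,0],"grip":1},{"slide":[-0.5,3.3,0],"angular":[0,0,0],"grip":1},{"slide":[-0.5,3.3,0],"angular":[0,0,0],"grip":1},{"slide":[-0.5,3.3,0],"angular":[0,0,0],"grip":1},{"slide":[-0.5,3.3,0],"angular":[0,0,0],"grip":1},{"slide":[-0.4,2.4,0],"angular":[0,0,-2],"grip":1},{"slide":[-0.2,1,0],"angular":[0,0,-4],"grip":1},{"slide":[0,0,0],"angular":[0,0,-4],"grip":1},{"slide":[0,0,0],"angular":[0,0,0],"grip":1},{"slide":[0,0,0],"angular":[0,0,0],"grip":1},{"slide":[0,0,0],"angular":[0,0,0],"grip":1}]'; python3 - <<'E'
from h import *
import pickle
s=env.read_state();print(s['ft_torque'],s['eef_pos'],s['tcp_rot'],s['force'],s['gripper_width'])
cv2.imwrite('pics/s8.png',imaging.read_camera('scene')[:,:,::-1])
m=imaging.camera_model('wrist'); pickle.dump(m,open('m8.pkl','wb'))
cv2.imwrite('pics/w8.png',imaging.read_camera('wrist')[:,:,::-1])
crop('pics/s8.png','pics/s8c.png',280,160,440,450,2)
E
```

```text
clock: 8.9
eef_pos: [425.6, -297.5, 403.5]
tcp_rot: [-3.141, 0.0, 0.283]
force: [-0.2, -0.9, -4.0]
gripper_width: 37.6
[-0.00836568  0.058374    0.06171689] [ 425.55445404 -297.46590668  403.47671938] [-3.14122316e+00  3.35013572e-04  2.82990657e-01] [-0.24677875 -0.87718749 -4.01754651] 37.64804451828959
```

View pics/s8c.png

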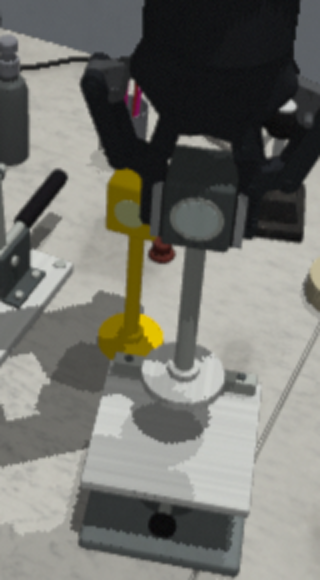

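View pics/w8.png

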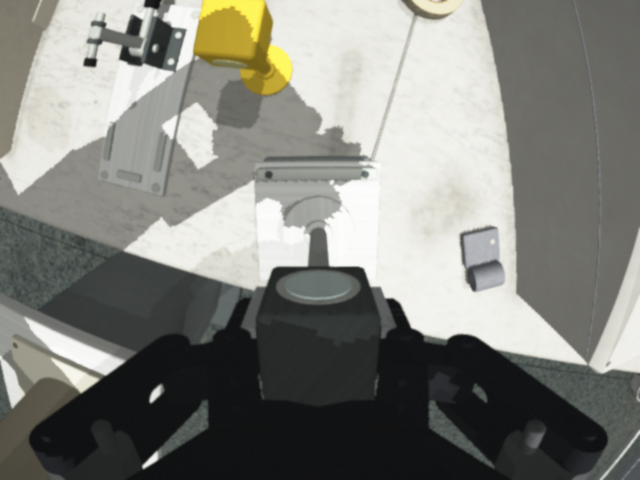

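```bash
python3 -m inch '[{"slide":[0,0,0.8],"angular":[0,0,0],"grip":1},{"slide":[0,0,1.2],"angular":[0,0,0],"grip":1},{"slide":[0,0,0.8],"angular":[0,0,0],"grip":1},{"slide":[0,0,0.5],"angular":[0,0,0],"grip":1},{"slide":[0,0,0],"angular":[0,0,0],"grip":1},{"slide":[0,0,0],"angular":[0,0,0],"grip":1},{"slide":[0,0,0],"angular":[0,0,0],"grip":1}]'; python3 - <<'E'
from h import *
import pickle
s=env.read_state();print(s['ft_torque'],s['eef_pos'],s['tcp_rot'],s['force'],s['gripper_width'])
cv2.imwrite('pics/s9.png',imaging.read_camera('scene')[:,:,::-1])
m=imaging.camera_model('wrist'); pickle.dump(m,open('m9.pkl','wb'))
cv2.imwrite('pics/w9.png',imaging.read_camera('wrist')[:,:,::-1])
crop('pics/s9.png','pics/s9c.png',305,310,425,450,5)
crop('pics/w9.png','pics/w9c.png',235,130,405,280,4)
E
```

```text
clock: 9.7
eef_pos: [425.8, -297.6, 371.0]
tcp_rot: [3.141, -0.0, 0.284]
force: [-0.4, 0.6, -4.0]
gripper_width: 37.3
[0.01254484 0.04345102 0.02361396] [ 425.78892506 -297.63231163  371.01845477] [ 3.14110404e+00 -3.84259000e-04  2.84044929e-01] [-0.35365701  0.59822435 -4.02688856] 37.347764187410355
```

View pics/s9c.png

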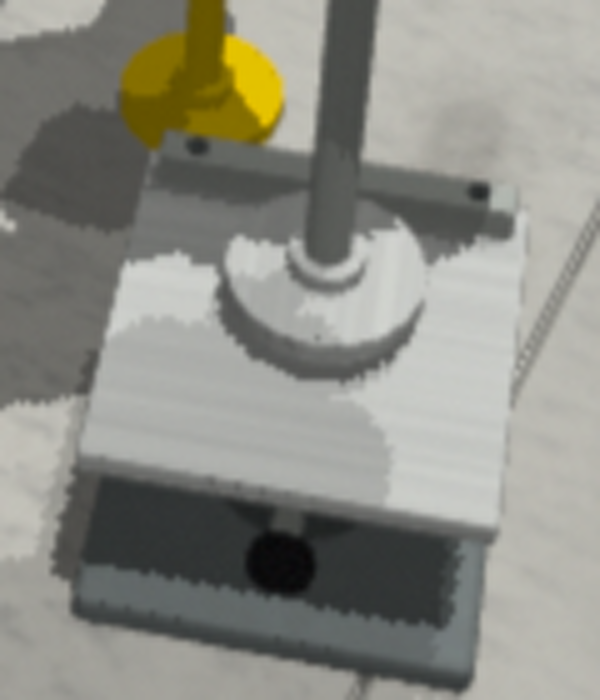

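View pics/w9c.png

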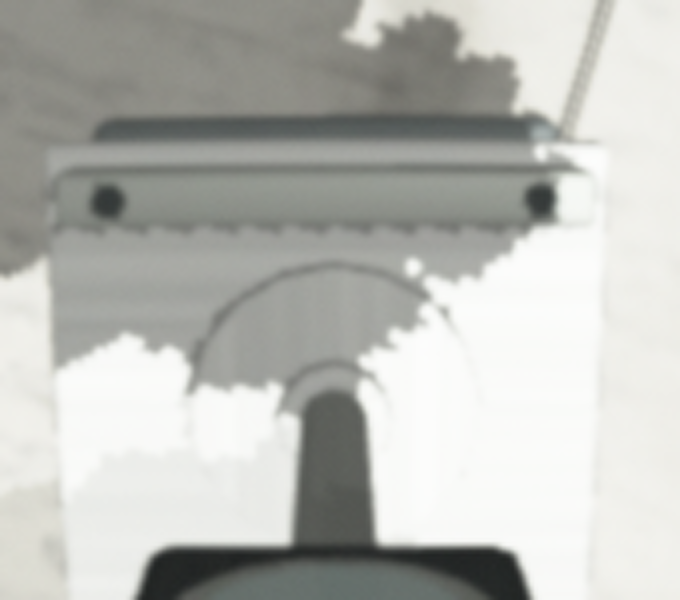

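```bash
python3 -m inch '[{"slide":[0.1,-0.1,0.2],"angular":[0,0,0],"grip":1},{"slide":[0.1,-0.1,0.2],"angular":[0,0,0],"grip":1},{"slide":[0,0,0.1],"angular":[0,0,0],"grip":1},{"slide":[0,0,0],"angular":[0,0,0],"grip":1},{"slide":[0,0,0],"angular":[0,0,0],"grip":1}]'
for i in 1; do python3 -m inch '[{"slide":[0,0,0.1],"angular":[0,0,0],"grip":1},{"slide":[0,0,0],"angular":[0,0,0],"grip":1},{"slide":[0,0,0],"angular":[0,0,0],"grip":1}]'; done
```

```text
clock: 10.3
eef_pos: [427.0, -295.1, 365.7]
tcp_rot: [-3.142, 0.0, 0.284]
force: [-0.1, -0.4, -3.2]
gripper_width: 37.4
clock: 10.6
eef_pos: [427.0, -295.1, 364.7]
tcp_rot: [3.142, 0.0, 0.284]
force: [-0.8, 0.2, -4.4]
gripper_width: 37.7
```

```bash
python3 -m inch '[{"slide":[0,0,0.05],"angular":[0,0,0],"grip":1},{"slide":[0,0,0],"angular":[0,0,0],"grip":1},{"slide":[0,0,0],"angular":[0,0,0],"grip":1}]'; python3 - <<'E'
from h import *
cv2.imwrite('pics/s10.png',imaging.read_camera('scene')[:,:,::-1])
crop('pics/s10.png','pics/s10c.png',305,310,425,450,5)
cv2.imwrite('pics/w10.png',imaging.read_camera('wrist')[:,:,::-1])
crop('pics/w10.png','pics/w10c.png',235,130,405,280,4)
E
```

```text
clock: 10.9
eef_pos: [427.0, -295.1, 364.2]
tcp_rot: [3.142, -0.0, 0.284]
force: [0.6, -0.9, -4.1]
gripper_width: 37.6
```

View pics/s10c.png

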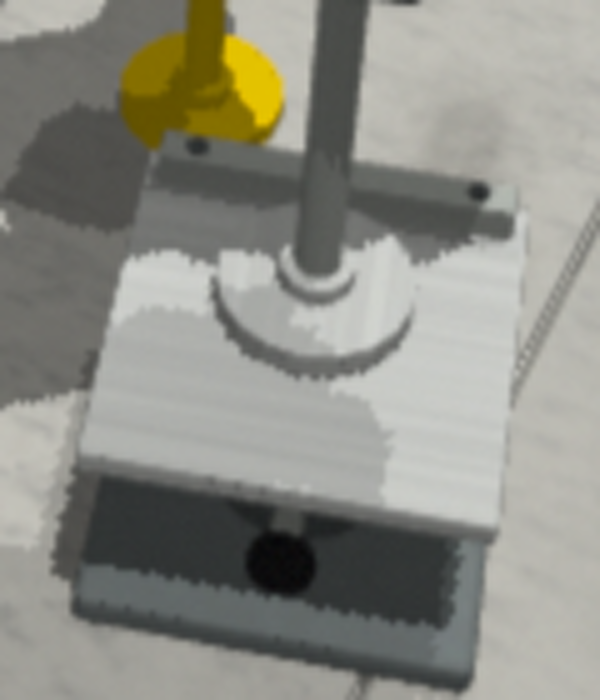

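View pics/w10c.png

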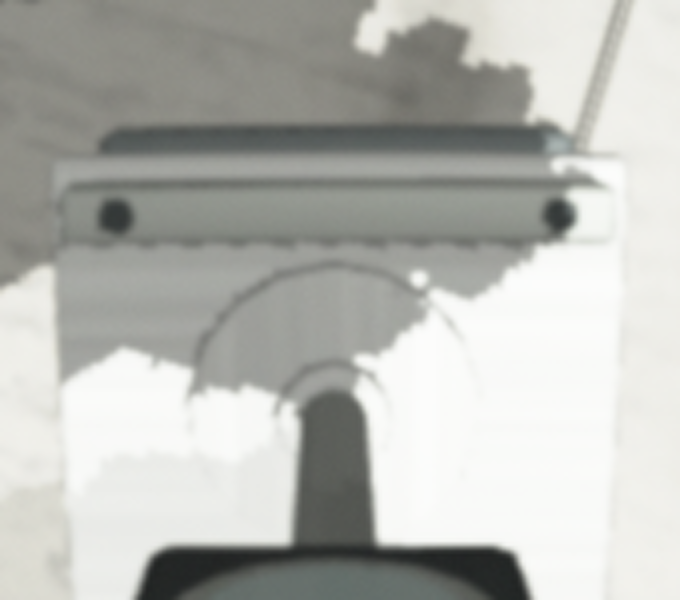

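```bash
python3 -m inch '[{"slide":[0.1,0,0],"angular":[0,0,0],"grip":1},{"slide":[0.1,0,0],"angular":[0,0,0],"grip":1},{"slide":[0,0,0],"angular":[0,0,0],"grip":1},{"slide":[0,0,0],"angular":[0,0,0],"grip":1}]'
python3 -m inch '[{"slide":[0.05,0,0],"angular":[0,0,0],"grip":1},{"slide":[0,0,0],"angular":[0,0,0],"grip":1},{"slide":[0,0,0],"angular":[0,0,0],"grip":1}]'; python3 -c "
from h import *
print(env.read_state()['ft_torque'])"
```

```text
clock: 11.4
eef_pos: [429.0, -294.5, 364.2]
tcp_rot: [3.142, 0.0, 0.284]
force: [-0.4, -0.0, -3.4]
gripper_width: 37.5
clock: 11.7
eef_pos: [429.4, -294.3, 364.2]
tcp_rot: [-3.142, 0.0, 0.284]
force: [-0.6, -0.4, -3.6]
gripper_width: 37.5
[-0.04922085 -0.02327739 -0.00053215]
```

```bash

python3 -m inch '[{"slide":[0.05,0,0],"angular":[0,0,0],"grip":1},{"slide":[0,0,0],"angular":[0,0,0],"grip":1},{"slide":[0,0,0],"angular":[0,0,0],"grip":1}]'; python3 -c "
from h import *
print(env.read_state()['ft_torque'])"
```

```text
clock: 12.0
eef_pos: [429.9, -294.2, 364.2]
tcp_rot: [3.142, -0.0, 0.284]
force: [-0.0, -0.4, -3.2]
gripper_width: 37.5
[-0.02324062 -0.03153017  0.02272216]
```

```bash

python3 -m inch '[{"slide":[0.05,0,0],"angular":[0,0,0],"grip":1},{"slide":[0,0,0],"angular":[0,0,0],"grip":1},{"slide":[0,0,0],"angular":[0,0,0],"grip":1}]'; python3 -c "
from h import *
print(env.read_state()['ft_torque'])"
python3 -m inch '[{"slide":[0.05,0,0],"angular":[0,0,0],"grip":1},{"slide":[0,0,0],"angular":[0,0,0],"grip":1},{"slide":[0,0,0],"angular":[0,0,0],"grip":1}]'; python3 -c "
from h import *
print(env.read_state()['ft_torque'])
cv2.imwrite('pics/w11.png',imaging.read_camera('wrist')[:,:,::-1])
crop('pics/w11.png','pics/w11c.png',235,130,405,280,4)"
```

```text
clock: 12.3
eef_pos: [430.3, -294.1, 364.2]
tcp_rot: [-3.142, 0.0, 0.284]
force: [-0.5, -0.1, -2.9]
gripper_width: 37.5
[ 0.00707471 -0.0392663  -0.02350538]
clock: 12.6
eef_pos: [430.8, -293.9, 364.2]
tcp_rot: [-3.142, 0.0, 0.284]
force: [-0.3, 0.6, -4.3]
gripper_width: 37.7
[0.00396443 0.04082251 0.01254918]
```

View pics/w11c.png

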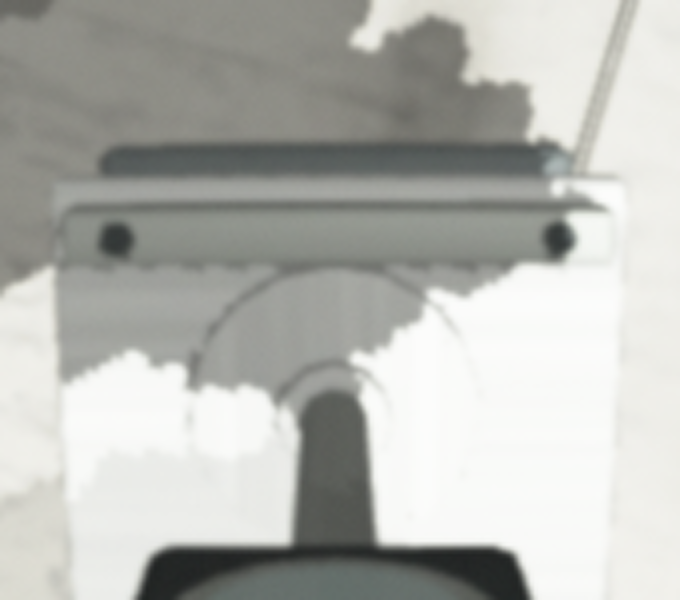

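```bash

python3 -m inch '[{"slide":[0.05,0,0],"angular":[0,0,0],"grip":1},{"slide":[0,0,0],"angular":[0,0,0],"grip":1},{"slide":[0,0,0],"angular":[0,0,0],"grip":1}]'; python3 -c "
from h import *
print(env.read_state()['ft_torque'])"
python3 -m inch '[{"slide":[0.05,0,0],"angular":[0,0,0],"grip":1},{"slide":[0,0,0],"angular":[0,0,0],"grip":1},{"slide":[0,0,0],"angular":[0,0,0],"grip":1}]'; python3 -c "
from h import *
print(env.read_state()['ft_torque'])"
```

```text
clock: 12.95
eef_pos: [431.3, -293.8, 364.2]
tcp_rot: [-3.142, 0.0, 0.284]
force: [-0.3, -1.0, -3.7]
gripper_width: 37.5
[ 0.04128463 -0.01958577 -0.00712468]
clock: 13.25
eef_pos: [431.8, -293.6, 364.2]
tcp_rot: [-3.142, 0.0, 0.284]
force: [0.4, 0.3, -3.2]
gripper_width: 37.7
[0.00777933 0.22324705 0.00812424]
```

```bash

python3 -m inch '[{"slide":[0.03,0,0],"angular":[0,0,0],"grip":1},{"slide":[0,0,0],"angular":[0,0,0],"grip":1},{"slide":[0,0,0],"angular":[0,0,0],"grip":1}]'; python3 -c "
from h import *
print(env.read_state()['ft_torque'])"
```

```text
clock: 13.55
eef_pos: [432.0, -293.6, 364.2]
tcp_rot: [-3.141, 0.0, 0.284]
force: [-1.0, -0.8, -2.7]
gripper_width: 37.2
[-0.14790699  0.39407576  0.00449606]
```

```bash

python3 -m inch '[{"slide":[0,0,0.05],"angular":[0,0,0],"grip":1},{"slide":[0,0,0],"angular":[0,0,0],"grip":1},{"slide":[0,0,0],"angular":[0,0,0],"grip":1}]'; python3 -c "
from h import *
print(env.read_state()['ft_torque'])"
python3 -m inch '[{"slide":[0,0,0.05],"angular":[0,0,0],"grip":1},{"slide":[0,0,0],"angular":[0,0,0],"grip":1},{"slide":[0,0,0],"angular":[0,0,0],"grip":1}]'; python3 -c "
from h import *
print(env.read_state()['ft_torque'])"
```

```text
clock: 13.85
eef_pos: [432.0, -293.6, 363.7]
tcp_rot: [-3.142, 0.0, 0.284]
force: [-0.7, -0.9, -2.8]
gripper_width: 37.8
[-0.19582277  0.4363851  -0.04141471]
clock: 14.15
eef_pos: [432.0, -293.6, 363.2]
tcp_rot: [-3.142, 0.0, 0.284]
force: [-1.4, -0.5, -3.9]
gripper_width: 37.7
[-0.19123597  0.51465109 -0.00976714]
```

```bash

python3 -m inch '[{"slide":[0,0,0.05],"angular":[0,0,0],"grip":1},{"slide":[0,0,0],"angular":[0,0,0],"grip":1},{"slide":[0,0,0],"angular":[0,0,0],"grip":1}]'; python3 -c "
from h import *
print(env.read_state()['ft_torque'])
cv2.imwrite('pics/s12.png',imaging.read_camera('scene')[:,:,::-1])
crop('pics/s12.png','pics/s12c.png',305,310,425,450,5)"
```

```text
clock: 14.45
eef_pos: [432.1, -293.6, 362.8]
tcp_rot: [3.142, 0.0, 0.284]
force: [-2.2, -0.8, -1.7]
gripper_width: 37.1
[-0.22928209  0.58054327 -0.02623453]
```

View pics/s12c.png

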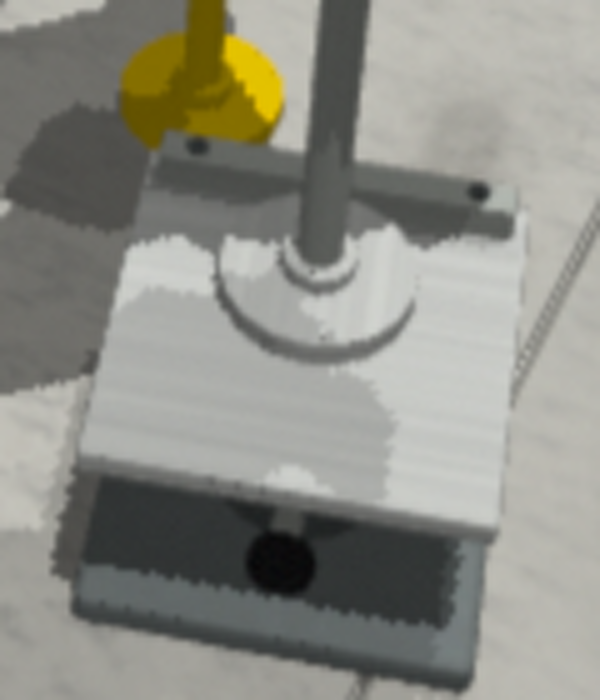

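```bash

python3 -m inch '[{"slide":[-0.01,0,0.03],"angular":[0,0,0],"grip":1},{"slide":[0,0,0],"angular":[0,0,0],"grip":1},{"slide":[0,0,0],"angular":[0,0,0],"grip":1}]'; python3 -c "
from h import *
print(env.read_state()['ft_torque'])"
```

```text
clock: 14.8
eef_pos: [432.0, -293.6, 362.7]
tcp_rot: [3.141, -0.0, 0.284]
force: [-3.7, -0.1, 2.6]
gripper_width: 37.5
[0.08670482 0.79933995 0.00149961]
```

```bash

python3 -m inch '[{"slide":[-0.02,0,-0.01],"angular":[0,0,0],"grip":1},{"slide":[0,0,0],"angular":[0,0,0],"grip":1},{"slide":[0,0,0],"angular":[0,0,0],"grip":1}]' 20; python3 -c "
from h import *
print(env.read_state()['ft_torque'])"
```

```text
clock: 15.1
eef_pos: [431.9, -293.6, 362.7]
tcp_rot: [3.141, -0.0, 0.284]
force: [-2.7, 0.4, 3.2]
gripper_width: 37.7
[0.17519753 0.65794595 0.00195301]
```

Seated on the plate with light contact (about 7 N down, about 2.5 N on the bar). Opening in stages.

```bash

python3 -m inch '[{"slide":[0,0,0],"angular":[0,0,0],"grip":0.1},{"slide":[0,0,0],"angular":[0,0,0],"grip":0.07},{"slide":[0,0,0],"angular":[0,0,0],"grip":0.04},{"slide":[0,0,0],"angular":[0,0,0],"grip":0},{"slide":[0,0,0],"angular":[0,0,0],"grip":-0.1},{"slide":[0,0,0],"angular":[0,0,0],"grip":-0.3},{"slide":[0,0,0],"angular":[0,0,0],"grip":-0.6},{"slide":[0,0,0],"angular":[0,0,0],"grip":-1},{"slide":[0,0,0],"angular":[0,0,0],"grip":-1},{"slide":[0,0,0],"angular":[0,0,0],"grip":-1}]' ; python3 -c "
from h import *
print(env.read_state()['ft_torque'])
cv2.imwrite('pics/w13.png',imaging.read_camera('wrist')[:,:,::-1])
cv2.imwrite('pics/s13.png',imaging.read_camera('scene')[:,:,::-1])
crop('pics/s13.png','pics/s13c.png',290,170,440,450,2.1)"
```

```text
clock: 16.1
eef_pos: [431.8, -293.7, 362.5]
tcp_rot: [3.142, -0.0, 0.284]
force: [0.5, -0.6, -0.8]
gripper_width: 85.4
[0.01076167 0.0016591  0.0011496 ]
```

View pics/w13.png

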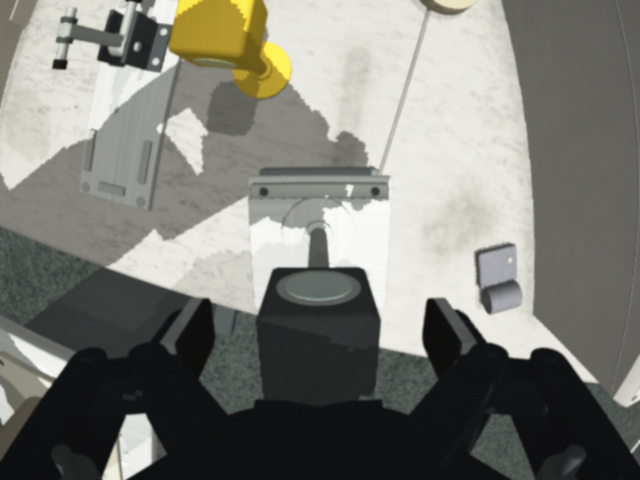

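View pics/s13c.png

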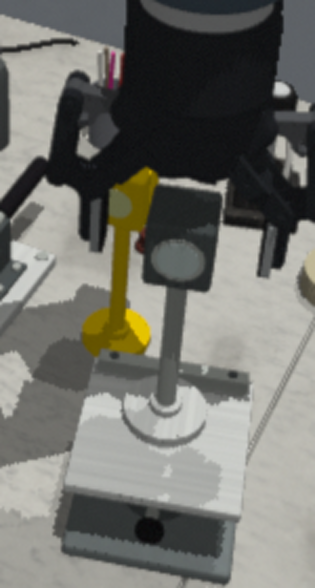

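```bash

python3 -m inch '[{"slide":[0,0,-1],"angular":[0,0,0],"grip":-1},{"slide":[0,0,-2],"angular":[0,0,0],"grip":-1},{"slide":[0,0,-3],"angular":[0,0,0],"grip":-1},{"slide":[0,0,-3],"angular":[0,0,0],"grip":-1},{"slide":[-4,0,-1],"angular":[0,0,0],"grip":-1},{"slide":[-4,0,0],"angular":[0,0,0],"grip":-1},{"slide":[-2,0,0],"angular":[0,0,0],"grip":-1},{"slide":[0,0,0],"angular":[0,0,0],"grip":-1},{"slide":[0,0,0],"angular":[0,0,0],"grip":-1},{"slide":[0,0,0],"angular":[0,0,0],"grip":-1}]' ; python3 -c "
from h import *
import pickle
m=imaging.camera_model('wrist'); pickle.dump(m,open('m14.pkl','wb'))
cv2.imwrite('pics/w14.png',imaging.read_camera('wrist')[:,:,::-1])
cv2.imwrite('pics/s14.png',imaging.read_camera('scene')[:,:,::-1])
cv2.imwrite('pics/top14.png',imaging.read_camera('top')[:,:,::-1])
crop('pics/s14.png','pics/s14c.png',200,170,440,450,2.1)
crop('pics/w14.png','pics/w14c.png',210,60,410,210,4)
print(env.read_state()['eef_pos'])"
```

```text
clock: 17.2
eef_pos: [336.6, -321.7, 462.9]
tcp_rot: [3.141, -0.001, 0.284]
force: [-0.2, 0.9, 0.2]
gripper_width: 85.2
[ 336.57937587 -321.47346508  462.43439491]
```

View pics/w14.png

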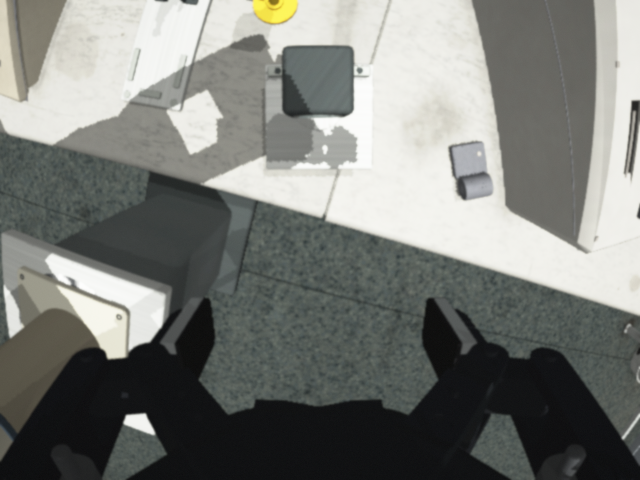

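View pics/s14c.png

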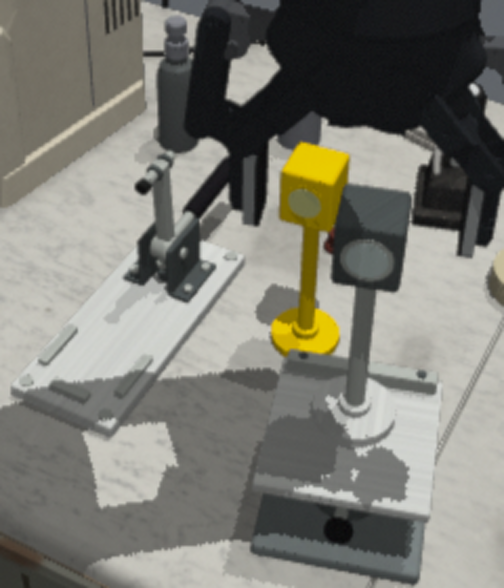

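View pics/top14.png

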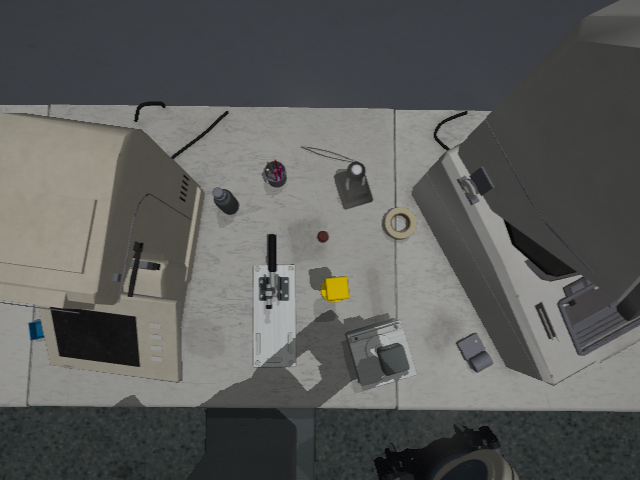

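```bash
python3 - <<'E'
from h import *
import pickle
crop('pics/top14.png','pics/t14c.png',335,310,425,400,7)
m=pickle.load(open('m14.pkl','rb'))
im=cv2.imread('pics/w14.png')
cv2.imwrite('pics/w14c.png',cv2.resize(im[30:180,250:385],None,fx=4.4,fy=4.4,interpolation=cv2.INTER_CUBIC))
P=np.array([onz('wrist',p,236.7,m) for p in [(282,46),(352,45),(354,115),(283,115)]]);print(P.round(1),P.mean(0))
c=np.array([421,-298.3]);a=np.radians(16.4);d=P.mean(0)[:2]-c
print('stage frame',d@[np.cos(a),np.sin(a)],d@[-np.sin(a),np.cos(a)])
E
```

```text
[[ 444.6 -270.7  236.7]
 [ 455.3 -305.5  236.7]
 [ 419.2 -317.2  236.7]
 [ 408.9 -281.7  236.7]] [ 431.98253319 -293.78957041  236.7       ]
stage frame 11.809178829125464 1.226093712810393
```

View pics/t14c.png

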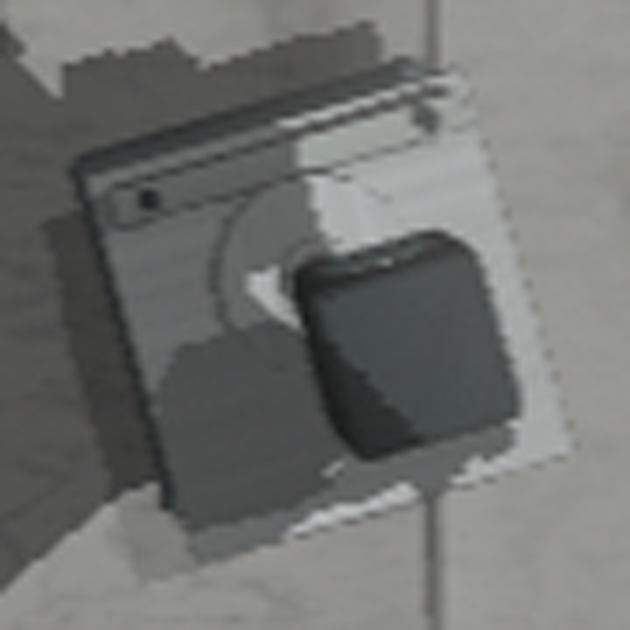

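View pics/w14c.png

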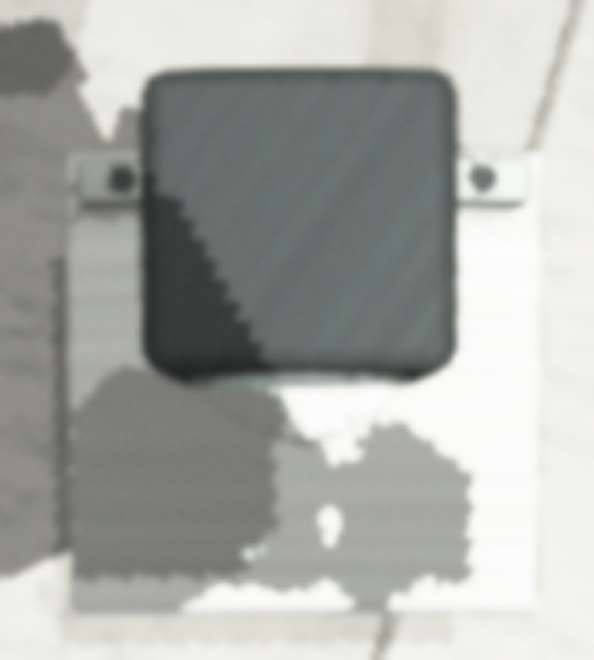

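```bash
python3 - <<'E'
from h import *
print(env.finish_job())
E
```

```text
the job is handed in; nothing more can be done
None
```

The job is done and handed in at about 17 s of the 61 s allowed. The clamp is open and the post stands upright on the stage plate against the stop bar.

- **Clamp:** I pushed the handle with closed fingers until it snapped over centre. It was still open in the last scene and top pictures.
- **Placing:** I gripped the dark-headed post by its head and lifted it straight out of the nest. I slid it to the bar until light contact (about 1–4 N) and lowered it to about 7 N on the plate. The plate came out at about 71 mm. I then opened the fingers in stages and backed away.
- **Last checks:** From the wrist camera the head centre is at stage x = 11.8 mm (12 means touching) and y = +1.2 mm from the middle of the bar. That places the head over the foot, so the post is upright. In the last top picture the foot's edge meets the bar, though a gap under about 1 mm could not be told apart there. The yellow post and the other things look unmoved.
- **Disagreement:** One early wrist measurement of the stage was about 7 mm off, because the arm was still moving when I took it. I repeated it once the arm had nearly stopped, and it then agreed with the other views to within about 2 mm.

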